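Tip the bottle opener out of its tall tilting canister

ROBOT

A 6-joint arm with a two-finger parallel gripper is mounted at the origin on the work surface. World frame = base frame: x ahead of the robot, y to its left, z up, the work surface at z = 0. Lengths are in m, angles in rad, forces in N, time in s.
With the tool pointing down it reaches from about 0.325 to 0.75 m from the base axis. Payload 7.6 kg.
Tool frame: the origin (TCP) lies on the centre line of the jaws, within the pads' length; the fingertips stand 17 mm ahead of it and the grasp point (between the pads) lies 2 mm behind it; z points along the fingers, y is the line along which they close (so a half turn about z gives the same grasp; the last joint's range is limited). The gripper opens to 85 mm and grips with 20 to 120 N. Pads are 22 mm wide; open, the fingers measure 114 mm over their backs; the gripper's body (76 mm by 85 mm) begins 54 mm behind the grasp point. The pads swing forward as they close: fully open they stand 13 mm farther back than shut.
Start: joints at [1.034, 0.052, 1.401, -0, 1.689, -0.07], TCP at [0.236, 0.469, 0.248] pointing down, gripper open.
Joint ranges: [-2.9, 2.9], [-0.91, 2.17], [0.12, 2.37], [-1.06, 4.2], [0.26, 2.73], [-2.93, 2.93]. Speed limits (rad/s): [2.57, 2.57, 3.01, 3.14, 3.14, 3.14].

INTERFACE

Orientations are given as a unit quaternion [x, y, z, w].
In Python, from plant import bot gives the robot as it stands. The module is installed in compiled form; this text tells all that it offers.
- The arm moves only by the tool servo_tool, never from a script. Its argument "plan" is text: rows parted by semicolons, each of 4 numbers parted by spaces: the shift along the tool's x, y, z in mm, then the turn about the tool's z in rad. A call has 1 to 10 rows; each row shifts and turns the commanded pose from where the row before left it, along the tool's axes as they then stand; what a row does not reach is not made up. A row lasts 1/12 s, in which the tool goes at most 41.7 mm and 7.16 degrees, less where a joint would pass 70% of its speed; a pose out of reach is approached as far as the arm can. A call with a gripper value outside its range is refused whole. "claw" is the opening, from 0 (shut) to 1 (fully open), set as the call begins (left out, the last holds). The fingers move at their own pace and stop on an object; the grip force is fixed at half the most. Time passes only in rows, so rows that do not move let the fingers close. It gives the time, the measured TCP pose, the force, the opening and the grip force at its end, in the units of the state.
- bot.read_state(): the state, without advancing time (a new reading comes with each control period).
- bot.capture(name): name is "scene" or "side" or "wrist"; returns a dict with "img" (400x640x3 uint8, red, green, blue), "z_map" (400x640 float32, m along the optical axis (not along the pixel's ray), 0 where there is no reading), "fx", "fy", "cx", "cy" (pixels), "origin" and "attitude" of the camera in the world. Camera axes: x right, y down, z forward; pixel columns grow to the right and rows downward; lengths in m; the calibration is good to about 2 mm. A picture is of the moment at which its call begins.
- bot.job_done(): hands the job in; it is judged then, once.
Trained networks look in a picture, given as the dict that the camera call returned (one of the last four; its "shot" number tells which), for a name from the list of things; names that differ only in an ending like _2 or _b are one class to them, and where a whole thing is asked for, a point or a joint stands for the part that bears it (a point fixed in the world has none). Each returns a list of dicts, best first, with "p" (0 to 1); they miss things now and then, are a little off and sometimes report something else, mostly with a low value. They report only what shows in the picture. A call takes as long as a camera call.
- bot.search_frame(name, picture): "centre" ([column, row] in pixels, amid what is visible of it).
The state is a dict: "clock": time; "q": joint angles; "joint_vel": joint speeds; "joint_efforts": joint torques, N m; "tcp_pos": TCP position; "orientation": TCP orientation; "wrist_force": force on the tool from outside, world axes, zero at the start; "wrist_torque": the same for the moment, N m; "width": finger opening in m; "grasp_force": force on a finger pad.
Only numpy, scipy, OpenCV 4.12 (cv2) and the standard library are available. Lean on these libraries where they do the work, as an engineer would, in place of code of your own. Each camera call takes 0.05 s, during which the arm holds its last target. There are 200 camera calls.

TASK

The steel bottle opener has slipped to the bottom of one of the two tall clear canisters in the tilting rack. Tip that canister forward, away from the robot, until the opener slides out into the wooden tray, then let the canister come back upright. Leave the canister with the wooden spreader, and what is in it, alone.

Things in the scene. Friction and masses are not known exactly. Their poses are not given: they have to be found in the camera images.
- rack: Fixed light-wood rack with two tall clear square canisters hung side by side on pins. Origin: centre of its underside, on the table; x = tipping direction, from the robot side to the tray; y along the row; z up. Foot 80 (x) x 260 (y) x 15 mm. Canister axes at y +70 (left) and -70 mm (right), x 0. Posts 26 (x) x 12 (y) mm, 133 mm high, at y +-36 and +-104 mm.
- left_pivot (a point): Midpoint of the left canister's pivot line (along rack y), on the canister's axis, 115 mm above the table; does not move. Canister: clear plastic, 52 x 52 mm outside, 4 mm walls, mouth 44 x 44 mm; upright, its open rim is 100 mm above this point, its inner floor 66 mm below it, its steel foot weight ends 80 mm below it. Axes as the rack's.
- right_pivot (a point): The same point of the right canister, which is identical to the left one.
- canister_left (a joint): Tilt of the left canister: 0 upright, grows as its rim swings to rack +x and down over the tray; 1.57 level, stop at 2.05 rad. Damped pivot: 1 to 3 N on the robot-side wall near the rim tips it. Its foot weight swings it back upright within about 2 s of being let go. Contents start to slide out at 1.75 to 1.87 rad and are out after about 1 s at 1.95; lower lip then some 50 mm up.
- canister_right (a joint): Tilt of the right canister; same sense and behaviour as the left one.
- opener: Flat steel bottle opener, 92 mm long, 6 mm thick, a bar 18 mm wide with a rectangular loop head 34 mm wide; 50 to 100 g. It starts standing, head up, inside one of the canisters, its top about 74 mm below the rim, too deep for fingers. Origin: the middle of its length; z along its length towards the head, y across its width, x through its thickness.
- spreader: Wooden butter spreader, 100 mm long, 7 mm thick, blade 30 mm wide; stands, blade up, in the other canister. Origin: the middle of its length; z along its length.
- tray: Fixed wooden tray, 210 (x) x 330 (y) x 25 mm high, walls and floor 6 mm thick, lined with cork, open on top, standing just beyond the rack on its +x side. Origin: centre of its underside; axes parallel to its sides, roughly as the rack's. A green spring clip may lie in it.

How it is judged:
By the outcome, as a careful person would: the job done as asked, in the order asked, and still so for the second after the job is handed in, with the robot touching nothing.
It also fails if it takes over 48 s, if anything falls off the work surface, if the arm or the gripper's body presses on something with over 40 N, if the wrist force passes 120 N, or if a joint passes its speed limit or range.

## Working session

There is one attempt and no reset: what is moved stays moved. The work goes in short steps, Python scripts to look and compute and a tool call to move; the robot and the scene stay as the last step left them, time stands still between calls to the robot, and variables do not carry over. Pictures are saved under pics/ and viewed, at most 10 in all, crops included, and the job is handed in when it is done.

Besides the shell and the picture viewer there is one more tool, called after ">>>" by a JSON object that holds its "method" and its "body", one argument or row to a line. servo_tool: Moves the arm, as the interface text tells. Its arguments: {"type":"object","properties":{"plan":{"type":"string"},"claw":{"type":"number"}},"required":["plan"]}

```bash
mkdir -p pics
cat > h.py <<'E'
import numpy as np, cv2
from plant import bot
def R(c):
    a=np.array(c["attitude"],float)
    if a.shape==(3,3): return a
    from scipy.spatial.transform import Rotation as Ro
    return Ro.from_quat(a).as_matrix()
def P(c,u,v,z=None):
    u,v=float(u),float(v)
    if z is None: z=c["z_map"][int(round(v)),int(round(u))]
    return R(c)@np.array([(u-c["cx"])/c["fx"]*z,(v-c["cy"])/c["fy"]*z,z])+np.array(c["origin"])
def cloud(c):
    v,u=np.mgrid[:400,:640]; z=c["z_map"]
    p=np.stack([(u-c["cx"])/c["fx"]*z,(v-c["cy"])/c["fy"]*z,z],-1)
    return p@R(c).T+np.array(c["origin"])
def save(c,n): cv2.imwrite("pics/"+n,cv2.cvtColor(c["img"],cv2.COLOR_RGB2BGR))
E
python3 - <<'E'
from h import *
s=bot.read_state();print(s["clock"],s["tcp_pos"],s["orientation"])
for n in("scene","side"):
    c=bot.capture(n);save(c,n+"1.png");print(n,c["origin"],c["attitude"],c["fx"])
    for t in("rack","opener","spreader","tray","canister_left","canister_right"):
        for d in bot.search_frame(t,c)[:2]:print(t,round(d["p"],2),d["centre"],P(c,*d["centre"]).round(3))
E
```

```text
0.0 [0.23610545 0.4686028  0.24742595] [ 2.31289336e-01  9.72884670e-01 -7.78905831e-04 -2.35703431e-04]
scene [ 0.90579874 -0.21769059  0.71593626] [ 0.88099607  0.38759256 -0.11524304 -0.24563586] 466.92611209611727
rack 0.79 [255.8, 227.1] [ 0.539 -0.062  0.015]
tray 0.64 [305.9, 320.8] [ 0.717 -0.104  0.008]
canister_left 0.75 [292.0, 182.2] [ 0.607 -0.021  0.185]
canister_right 0.96 [202.4, 222.8] [ 0.577 -0.147  0.187]
side [ 0.36112196 -0.35484494  0.61218651] [ 0.88485584 -0.27671133  0.10524616 -0.35970018] 487.4370795407674
rack 0.69 [345.6, 286.0] [ 0.529 -0.134  0.184]
tray 0.95 [448.4, 302.1] [ 0.701 -0.147  0.009]
canister_left 0.7 [317.7, 206.8] [ 0.565 -0.028  0.187]
canister_right 0.92 [366.5, 289.6] [ 0.531 -0.164  0.214]
```

View pics/scene1.png

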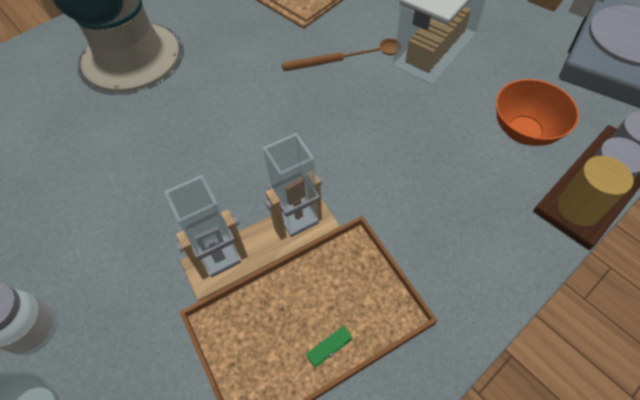

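View pics/side1.png

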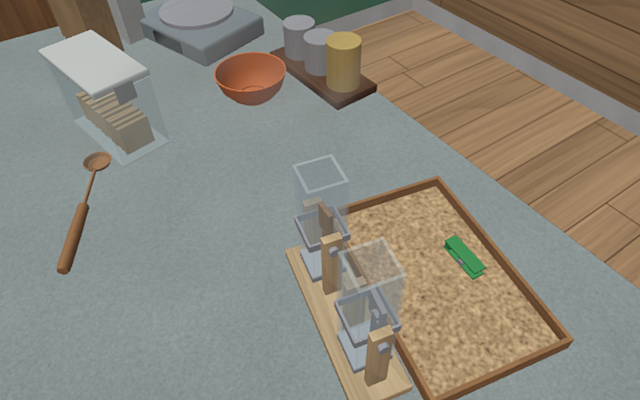

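The steel opener's grey loop shows in the scene view at about (210,240), in the canister on the image's left (world −y), so it is the right canister. The wooden spreader is in the other one, at about (295,190). The green clip lies in the tray at (330,345). Next I fit the rack pose from the post tops.

Run:
```python
from h import *
for n in("scene","side"):
    c=bot.capture(n);p=cloud(c);ok=c["z_map"]>0
    roi=(p[...,0]>.45)&(p[...,0]<.68)&(p[...,1]>-.27)&(p[...,1]<.1)&ok
    m=roi&(p[...,2]>.127)&(p[...,2]<.139)
    # wood colour
    im=c["img"].astype(int); m&=(im[...,0]-im[...,2]>40)
    k,l,st,ce=cv2.connectedComponentsWithStats(m.astype(np.uint8))
    for i in range(1,k):
        if st[i,4]>8:print(n,st[i,4],ce[i].round(),p[l==i].mean(0).round(4))
    m=roi&(p[...,2]>.010)&(p[...,2]<.02)&(im[...,0]-im[...,2]>25)
    q=p[m][:,:2].astype(np.float32);print("foot",cv2.minAreaRect(q))
    t=(p[...,2]>.021)&(p[...,2]<.029)&ok&(p[...,0]>.5)&(p[...,0]<.95)&(abs(p[...,1]+.1)<.25)&(im[...,0]-im[...,2]>20)
    print("tray",cv2.minAreaRect(p[t][:,:2].astype(np.float32)))
c=bot.capture("scene")
def pl(c,u,v,z):
    d=P(c,u,v,1.)-np.array(c["origin"]);return np.array(c["origin"])+d*(z-c["origin"][2])/d[2]
for u,v in[(166,195),(202,178),(218,206),(181,222),(263,148),(297,135),(313,160),(279,175)]:print(u,v,pl(c,u,v,.215).round(4))
```

```text
scene 19 [317. 180.] [0.6002 0.0286 0.1321]
scene 119 [272. 197.] [ 0.5767 -0.0391  0.1323]
scene 122 [228. 218.] [ 0.5617 -0.109   0.1325]
scene 132 [183. 239.] [ 0.5468 -0.175   0.1323]
foot ((0.5910767316818237, -0.08923213183879852), (0.3317708671092987, 0.17660388350486755), 89.89515686035156)
tray ((0.6887644529342651, -0.09397940337657928), (0.3308156728744507, 0.2667047679424286), 78.0209732055664)
side 203 [331. 239.] [ 0.5753 -0.0401  0.1319]
side 291 [381. 334.] [ 0.5453 -0.1765  0.1321]
foot ((0.6185521483421326, -0.10042814910411835), (0.28958794474601746, 0.18831761181354523), 77.40145874023438)
tray ((0.6886751651763916, -0.09442138671875), (0.33153393864631653, 0.2707599699497223), 78.12981414794922)
166 195 [ 0.5295 -0.1624  0.215 ]
202 178 [ 0.539  -0.1138  0.215 ]
218 206 [ 0.588  -0.1231  0.215 ]
181 222 [ 0.5759 -0.1699  0.215 ]
263 148 [ 0.5543 -0.0251  0.215 ]
297 135 [0.5685 0.0233 0.215 ]
313 160 [0.6154 0.0113 0.215 ]
279 175 [ 0.6035 -0.0372  0.215 ]
```

Run:
```python
from h import *
c=bot.capture("scene");p=cloud(c)
m=(c["z_map"]>0)&(p[...,2]>.03)&(p[...,0]>.2)&(p[...,0]<.5)&(p[...,1]>-.3)
print("obstacles xyz min/max",p[m].min(0).round(3) if m.any() else None,p[m].max(0).round(3) if m.any() else None)
for u,v in[(440,5),(395,65),(435,80)]:print(P(c,u,v).round(3))
s=bot.read_state()["tcp_pos"]
a=np.deg2rad(-12);X=np.array([np.cos(a),np.sin(a)]);Y=np.array([-X[1],X[0]])
piv=np.array([.556,-.142]);tgt=piv-X*.077
d=tgt-s[:2]
# after turn: tool x=-X, tool y=Y
print("target",tgt,"tool mm",-d@X*1e3,d@Y*1e3)
b=np.deg2rad(153.25);tx=np.array([np.cos(b),np.sin(b)]);ty=np.array([tx[1],-tx[0]]);print("now axes",d@tx*1e3,d@ty*1e3,ty,Y)
```

```text
obstacles xyz min/max [0.412 0.401 0.03 ] [0.5   0.622 0.167]
[0.478 0.443 0.163]
[0.423 0.406 0.004]
[0.509 0.439 0.   ]
target [ 0.48068263 -0.1259908 ] tool mm -362.77162068660664 -531.04014166555
now axes -486.0206771816007 -421.1778510174685 [0.45009844 0.89297894] [0.20791169 0.9781476 ]
```

>>> {"method": "servo_tool", "body": {
  "plan": "0 0 -10 -0.0853;0 0 -10 -0.0853;0 0 -10 -0.0853;-18 -26.5 0 0;-18 -26.5 0 0;-18 -26.5 0 0;-18 -26.5 0 0;-18 -26.5 0 0;-18 -26.5 0 0;-18 -26.5 0 0",
  "claw": 0
}}

```text
clock: 1.73
tcp_pos: [0.3208, 0.2597, 0.2785]
orientation: [0.105, 0.994, 0.0, 0.0]
wrist_force: [0.7, -0.8, 0.2]
width: 0.0002
grasp_force: 0.0
```

>>> {"method": "servo_tool", "body": {
  "plan": "-18 -26.5 0 0;-18 -26.5 0 0;-18 -26.5 0 0;-18 -26.5 0 0;-18 -26.5 0 0;-18 -26.5 0 0;-18 -26.5 0 0;-18 -26.5 0 0;-18 -26.5 0 0;-18 -26.5 0 0"
}}

```text
clock: 2.57
tcp_pos: [0.4415, -0.0374, 0.2785]
orientation: [0.105, 0.994, 0.0, 0.0]
wrist_force: [0.6, -0.2, 0.1]
width: 0.0002
grasp_force: 0.0
```

>>> {"method": "servo_tool", "body": {
  "plan": "-3 -1 20 0;0 0 20 0;0 0 0 0;0 0 0 0"
}}

```text
clock: 2.9
tcp_pos: [0.4435, -0.0373, 0.2379]
orientation: [0.105, 0.994, 0.0, -0.001]
wrist_force: [-0.4, -0.1, 0.7]
width: 0.0003
grasp_force: 0.0
```

```bash
cat >> h.py <<'E'
a=np.deg2rad(-12);X=np.array([np.cos(a),np.sin(a)]);Y=np.array([-X[1],X[0]])
piv=np.array([.556,-.142])
def st():
    from scipy.spatial.transform import Rotation as Ro
    s=bot.read_state();d=np.array(s["tcp_pos"][:2])-piv;m=Ro.from_quat(s["orientation"]).as_matrix()
    print("t",round(s["clock"],2),"rel mm",(d@X*1e3).round(1),(d@Y*1e3).round(1),"z",round(s["tcp_pos"][2]*1e3,1),"toolx.Y",(m[:2,0]@Y).round(3),m[2,2].round(4),"F",np.round(s["wrist_force"],1),"w",s["width"])
E
python3 - <<'E'
from h import *
st();c=bot.capture("scene");save(c,"s2.png")
for t in("canister_left","canister_right"):print(bot.search_frame(t,c)[:1])
E
```

```text
t 2.9 rel mm -131.9 79.0 z 237.9 toolx.Y 0.002 -1.0 F [-0.4 -0.1  0.7] w 0.00031281319359544106
[{'centre': [294.0, 179.8], 'p': 0.57}]
[{'centre': [203.7, 223.7], 'p': 0.91}]
```

View pics/s2.png

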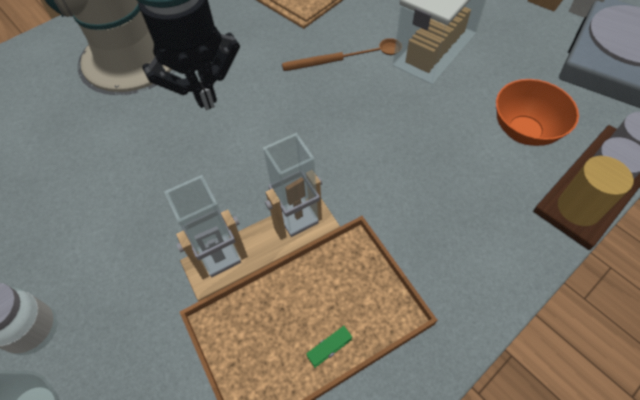

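The closed gripper hangs clear at (205,95), short of the rack. Both canisters are still upright. Now I line up behind the right one.

>>> {"method": "servo_tool", "body": {
  "plan": "-5 -20 5 0;-10 -20 5 0;-15 -20 5 0;-15 -19 6 0;-10 0 0 0;0 0 0 0;0 0 0 0"
}}

```text
clock: 3.63
tcp_pos: [0.4814, -0.1259, 0.2181]
orientation: [0.105, 0.994, 0.0, 0.001]
wrist_force: [0.1, 0.2, 0.4]
width: -0.0002
grasp_force: 0.0
```

Run:
```python
from h import *
st();c=bot.capture("side");save(c,"s3.png")
```

```text
t 3.63 rel mm -76.3 0.3 z 218.1 toolx.Y 0.001 -1.0 F [0.1 0.2 0.4] w -0.0002244599075370974
```

View pics/s3.png

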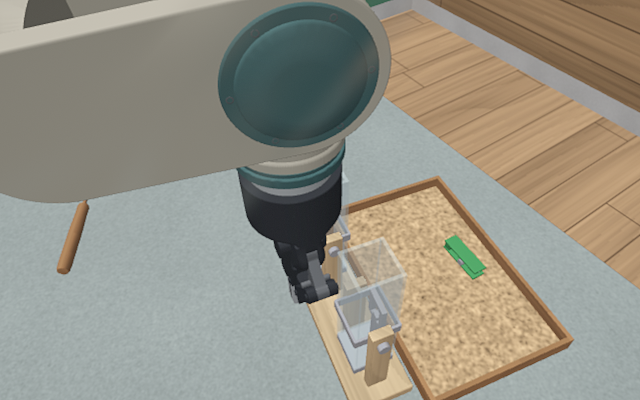

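The right canister at (370,290) holds the opener, and the closed fingertips are at (320,290), just behind its robot-side wall near the rim. I push along the rim's arc.

>>> {"method": "servo_tool", "body": {
  "plan": "-13 0 0 0;-13 0 0 0;-13 0 1 0;-4.4 0 -0.9 0;-4.4 0 -0.9 0;-4.4 0 -0.9 0;-4.4 0 -0.9 0;0 0 0 0"
}}

```text
clock: 4.35
tcp_pos: [0.5369, -0.1379, 0.2204]
orientation: [0.105, 0.994, -0.0, 0.0]
wrist_force: [-0.7, -0.5, 0.2]
width: 0.0001
grasp_force: 0.1
```

>>> {"method": "servo_tool", "body": {
  "plan": "-4.5 0 0 0;-4.5 0 0 0;-4.5 0 0 0;-4.5 0 0 0;-4.3 0 0.9 0;-4.3 0 0.9 0;-4.3 0 0.9 0;-4.3 0 0.9 0;0 0 0 0"
}}

```text
clock: 5.1
tcp_pos: [0.5714, -0.1454, 0.2157]
orientation: [0.105, 0.994, 0.0, -0.0]
wrist_force: [-1.2, -0.5, 1.1]
width: 0.0002
grasp_force: 0.6
```

Run:
```python
from h import *
st();c=bot.capture("scene");save(c,"s4.png")
```

```text
t 5.1 rel mm 15.8 -0.1 z 215.7 toolx.Y 0.001 -1.0 F [-1.2 -0.5  1.1] w 0.0001936415610000188
```

View pics/s4.png

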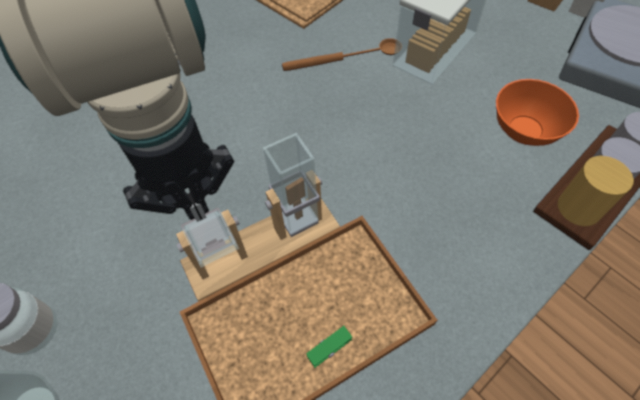

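The right canister is tilting about its pins at (210,240). The left one at (290,180) is untouched, with the gripper's knuckle at (225,160) clear of it. I carry on along the arc.

>>> {"method": "servo_tool", "body": {
  "plan": "-4.1 0 1.7 0;-4.1 0 1.7 0;-4.1 0 1.7 0;-4.1 0 1.7 0;-3.7 0 2.5 0;-3.7 0 2.5 0;-3.7 0 2.5 0;-3.7 0 2.5 0;0 0 0 0"
}}

```text
clock: 5.9
tcp_pos: [0.6018, -0.1518, 0.1986]
orientation: [0.105, 0.994, 0.0, -0.0]
wrist_force: [-0.5, -1.4, 2.4]
width: -0.0
grasp_force: 0.9
```

>>> {"method": "servo_tool", "body": {
  "plan": "-3.1 0 3.2 0;-3.1 0 3.2 0;-3.1 0 3.2 0;-3.1 0 3.2 0;-2.4 0 3.8 0;-2.4 0 3.8 0;-2.4 0 3.8 0;-2.4 0 3.8 0;0 0 0 0"
}}

```text
clock: 6.65
tcp_pos: [0.6229, -0.1564, 0.1702]
orientation: [0.105, 0.994, 0.0, -0.001]
wrist_force: [0.8, -0.7, 3.0]
width: -0.0003
grasp_force: 1.2
```

>>> {"method": "servo_tool", "body": {
  "plan": "-1.9 0 4.5 0;-1.9 0 4.5 0;-1.9 0 4.5 0;-1 0 3 0;-1 0 3 0;-1 0 3 0;0 0 0 0;0 0 0 0"
}}

```text
clock: 7.32
tcp_pos: [0.6314, -0.1582, 0.1488]
orientation: [0.105, 0.994, 0.0, -0.0]
wrist_force: [-0.9, -0.5, 3.0]
width: -0.0
grasp_force: 1.3
```

Run:
```python
from h import *
st();c=bot.capture("scene");save(c,"s5.png")
```

```text
t 7.32 rel mm 77.1 -0.2 z 148.8 toolx.Y 0.001 -1.0 F [-0.9 -0.5  3. ] w -4.90467399042692e-05
```

View pics/s5.png

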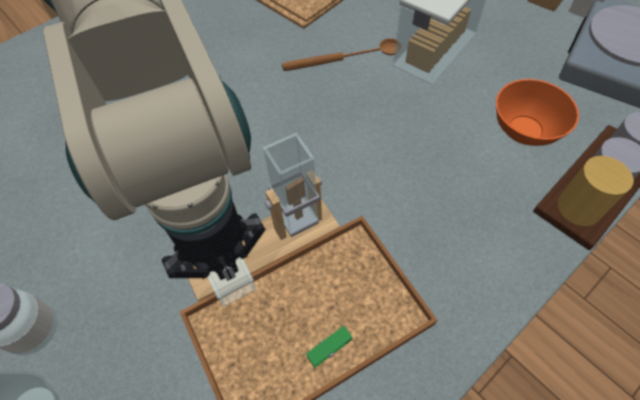

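The canister lies about level over the tray with its mouth near (235,285), and the fingers press it from above. The left canister stands clear. I tip on to about 1.95 and hold.

>>> {"method": "servo_tool", "body": {
  "plan": "-0.3 0 2 0;-0.3 0 2 0;-0.3 0 2 0;-0.3 0 2 0;-0.3 0 2 0;-0.3 0 2 0;-0.2 0 2 0;0 0 2 0;0 0 0 0;0 0 0 0"
}}

```text
clock: 8.2
tcp_pos: [0.6332, -0.1586, 0.1325]
orientation: [0.105, 0.994, 0.0, -0.0]
wrist_force: [0.6, -0.4, 2.0]
width: 0.0003
grasp_force: 1.1
```

>>> {"method": "servo_tool", "body": {
  "plan": "0 0 0.5 0;0 0 0.5 0;0 0 0 0;0 0 0 0;0 0 0 0;0 0 0 0;0 0 0 0;0 0 0 0;0 0 0 0;0 0 0 0"
}}

```text
clock: 9.03
tcp_pos: [0.6334, -0.1587, 0.132]
orientation: [0.105, 0.994, 0.0, 0.0]
wrist_force: [0.3, -0.3, 2.3]
width: -0.0002
grasp_force: 1.2
```

Run:
```python
from h import *
st();c=bot.capture("scene");save(c,"s6.png")
for d in bot.search_frame("opener",c)[:2]:print(d,P(c,*d["centre"]))
```

```text
t 9.03 rel mm 79.2 -0.2 z 132.0 toolx.Y 0.001 -1.0 F [ 0.3 -0.3  2.3] w -0.0002372442571302943
```

View pics/s6.png

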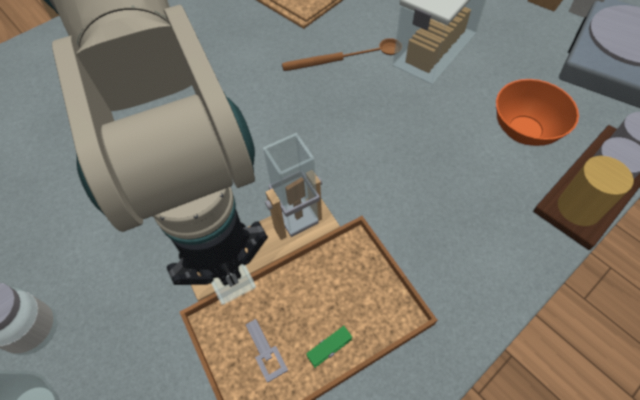

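The opener lies free in the tray, bar end at (253,322) and head at (270,362), clear of the canister's mouth at (238,290). I bring the canister back along the reverse arc.

>>> {"method": "servo_tool", "body": {
  "plan": "0 0 -3 0;0 0 -4 0;0.5 0 -5 0;0.5 0 -5 0;1 0 -5 0;1.5 0 -5 0;2 0 -4.5 0;2 0 -4.5 0;2.3 0 -4.5 0;3 0 -5 0"
}}

```text
clock: 9.97
tcp_pos: [0.6207, -0.1559, 0.1779]
orientation: [0.105, 0.994, 0.0, 0.0]
wrist_force: [0.2, -0.0, 2.1]
width: -0.0004
grasp_force: 0.9
```

>>> {"method": "servo_tool", "body": {
  "plan": "3.2 0 -5 0;3.2 0 -5 0;4.1 0 -4.3 0;4.1 0 -4.3 0;4.1 0 -4.3 0;4.9 0 -3.4 0;4.9 0 -3.4 0;4.9 0 -3.4 0;5.5 0 -2.3 0;5.5 0 -2.3 0"
}}

```text
clock: 10.8
tcp_pos: [0.5769, -0.1466, 0.2154]
orientation: [0.105, 0.994, 0.0, -0.0]
wrist_force: [-0.5, 0.6, 0.6]
width: 0.0002
grasp_force: 0.5
```

>>> {"method": "servo_tool", "body": {
  "plan": "5.5 0 -2.3 0;5.8 0 -1.2 0;5.8 0 -1.2 0;5.8 0 -1.2 0;6 0 0 0;6 0 0 0;6 0 0 0;6 0 0 0;6 0 0 0;6 0 0 0"
}}

```text
clock: 11.63
tcp_pos: [0.5193, -0.1343, 0.221]
orientation: [0.105, 0.994, 0.0, 0.0]
wrist_force: [-0.3, 0.4, 0.4]
width: 0.0001
grasp_force: 0.0
```

>>> {"method": "servo_tool", "body": {
  "plan": "10 0 0 0;15 0 0 0;20 0 0 0;20 0 -5 0;20 0 -10 0;15 0 -10 0;5 0 -5 0;0 0 0 0;0 0 0 0;0 0 0 0"
}}

```text
clock: 12.47
tcp_pos: [0.4175, -0.1125, 0.2504]
orientation: [0.105, 0.994, 0.0, -0.0]
wrist_force: [-0.7, -0.7, 0.2]
width: -0.0002
grasp_force: 0.0
```

>>> {"method": "servo_tool", "body": {
  "plan": "0 0 0 0;0 0 0 0;0 0 0 0;0 0 0 0;0 0 0 0;0 0 0 0;0 0 0 0;0 0 0 0;0 0 0 0;0 0 0 0"
}}

```text
clock: 13.3
tcp_pos: [0.4172, -0.1124, 0.2511]
orientation: [0.105, 0.994, 0.0, 0.0]
wrist_force: [0.6, -0.5, 0.4]
width: -0.0002
grasp_force: 0.0
```

Run:
```python
from h import *
st();c=bot.capture("scene");save(c,"s7.png")
for d in bot.search_frame("opener",c)[:2]:print(d,P(c,*d["centre"]))
```

```text
t 13.3 rel mm -141.9 0.1 z 251.1 toolx.Y 0.001 -1.0 F [ 0.6 -0.5  0.4] w -0.0001960746705662979
{'centre': [262.9, 350.2], 'p': 0.67} [ 0.70900767 -0.18035965  0.01307678]
```

View pics/s7.png

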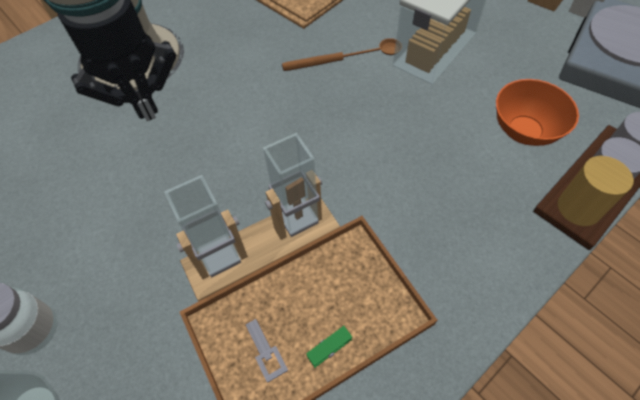

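The right canister is upright and empty, with its rim back at (192,198). The opener lies in the tray at (263,350), the spreader is still in the left canister, and the arm is clear.

```bash
python3 -c "
from plant import bot
print(bot.job_done())"
```

```text
the job is handed in; nothing more can be done
None
```

I tipped the right canister until the opener slid out into the tray, let it come back upright, left the spreader's canister untouched, and handed the job in at about 13 s.

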